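# Stack the empty tote on the packed one instead of nesting it

### The arm

A 6-joint arm with a two-finger parallel gripper is mounted at the origin on the work surface. World frame = base frame: x ahead of the robot, y to its left, z up, the work surface at z = 0. Lengths are in mm, angles in rad, forces in N, time in s.
With the tool pointing down it reaches from about 350 to 925 mm from the base axis. Payload 6.4 kg.
Tool frame: the origin (TCP) lies on the front face of the gripper's body, between the roots of the fingers; the fingertips stand 97 mm ahead of it and the grasp point (between the pads) lies 78 mm ahead of it (robot.tcp_to_grasp is the distance from the TCP to the grasp point, in mm); z points along the fingers, y is the line along which they close (so a half turn about z gives the same grasp; the last joint's range is limited). The gripper opens to 94 mm and grips with 3 to 60 N. Pads are 16 mm wide; open, the fingers measure 119 mm over their backs; the gripper's body (75 mm by 177 mm) begins 78 mm behind the grasp point.
Start: joints at [1.15, 0.245, 1.558, -0, 1.339, -0.174], TCP at [158.793, 630.317, 302.655] pointing down, gripper open.
Joint ranges: [-3.13, 3.13], [-1.02, 2.26], [0.13, 2.54], [-0.95, 4.09], [0.21, 2.88], [-2.74, 2.74]. Speed limits (rad/s): [2.57, 2.57, 3.14, 3.14, 3.14, 3.14].

### API

Orientations are given as a 3x3 rotation matrix whose columns are the frame's x, y, z axes.
In Python, from cell import robot gives the robot as it stands.
- The arm moves only by the tool carry_out, never from a script. Its arguments are lists of equal length, an entry for each row: "translation": the shift along the world's x, y, z as a fraction of full scale, a list of three; "rot": the turn, a rotation vector about the world's x, y, z as a fraction of full scale, a list of three; "claw": the opening, from 0 (shut) to 1 (fully open). In form: {"translation": [[dx, dy, dz], ...], "rot": [[ax, ay, az], ...], "claw": [claw, ...]}. A call has exactly 5 rows; each row shifts and turns the commanded pose from where the row before left it; what a row does not reach is not made up. Full scale, the value 1, is 0.2 m for a shift and 0.08 rad for a turn. A row lasts 1/10 s, in which the tool goes at most 50 mm and 8.59 degrees, less where a joint would pass 70% of its speed; a pose out of reach is approached as far as the arm can. A call with a number of a shift or a turn outside -1 to 1 is refused whole. A call with a gripper value outside its range is refused whole. The fingers move at their own pace and stop on an object; "grip_force" is the grip in N (left out, the last holds). Time passes only in rows, so rows that do not move let the fingers close, or fill a call up. It gives the time, the measured TCP pose, the force, the opening and the grip force at its end, in the units of the state.
- robot.read_state(): the state, without advancing time (a new reading comes with each control period).
- robot.capture(name): name is "scene" or "top" or "wrist"; returns a dict with "frame" (480x640x3 uint8, red, green, blue), "fovy" (degrees; the focal length in pixels is half the picture's height over the tangent of half this angle, whatever the lens; pixels are square), "cx", "cy" (the principal point, pixels), "dist" ([k1, k2, p1, p2, k3] as OpenCV has them; the pictures are not rectified), "extrinsics" (4x4, takes a point from world to camera coordinates); the wrist camera has in their place "tool_from_camera" (4x4, takes a point from camera to tool coordinates, whose origin is the TCP and whose axes are the flange's). Camera axes: x right, y down, z forward; pixel columns grow to the right and rows downward; lengths in mm; the calibration is good to about 2 mm. A picture is of the moment at which its call begins: read the wrist's pose just before it. There is no depth.
- robot.hand_in(): hands the job in; it is judged then, once.
The state is a dict: "t": time; "joint_pos": joint angles; "qvel": joint speeds; "effort": joint torques, N m; "position": TCP position; "ee_rot": TCP orientation; "contact_force": force on the tool from outside, world axes, zero at the start; "ft_torque": the same for the moment, N m; "finger_gap": finger opening in mm; "finger_force": force on a finger pad.
Only numpy, scipy, OpenCV 4.12 (cv2) and the standard library are available. Lean on these libraries where they do the work, as an engineer would, in place of code of your own. Each camera call takes 0.05 s, during which the arm holds its last target. There are 200 camera calls.

### The job

Stand the short glass shaker upright inside the tote on the counter. Then take the empty tote off the sloping stand and stack it on that tote, turned the way round in which it rests level and square on the ledges just below the lower tote's rim instead of nesting down inside. Set both things down without dropping them, and leave the other things on the counter where they are.

Things in the scene. Friction and masses are not known exactly. Their poses are not given: they have to be found in the camera images.
- top_tote_centre (a point): Empty light grey plastic stack-nest tote, 150 (its x) by 210 (its y) by 80 mm high, 0.19 kg, open on top. This point is its centre, 40 mm above its underside; z points out of its mouth, +y to its dipped end. At first it lies tilted 31 degrees (0.54 rad) on the sloping stand, mouth and low long side (-x) towards the robot, resting on rods and against a low lip.
- top_tote_grip (a point): Middle of the rim top on its +x long side (higher and farther at first), 70.5 mm from the centre in x, 40 mm above it in z. Here a moulded hand grip 64 mm long (along y) is 9 mm thick, its upright faces reaching 23 mm down from the rim top; below, the 3 mm wall slopes inwards. The -x side has the same grip. The rim elsewhere is 9 mm thick, 7 mm deep.
- top_tote_dip (a point): Point on its dipped end: that end wall has a cut-out 80 mm wide, down to 46 mm above the underside; the other end is plain. 97.5 mm from the centre along its y.
- top_tote: The same tote, the middle of its underside (40 mm under its centre); same axes. Its floor is 3 mm thick.
- low_tote_centre (a point): The tote on the counter, alike in every way (150 by 210 by 80 mm, dipped end at +y, floor 3 mm thick). This point is its centre, 40 mm above the counter. It stands level, empty and loose, its x axis pointing away from the robot within 70 degrees either way. Inside, 88 mm is free across x at the floor between the columns, 176 mm along y.
- low_tote_dip (a point): Point on its dipped end, 97.5 mm from its centre along its y, 46 mm above its underside.
- low_tote_ledge (a point): One of its four ledges: tops of hollow columns on the inside of the long walls, 16 mm square, 70 mm above the underside, 58 mm from the centre in x (both sides), at +68 and -38 mm in y. The column is a groove on the outside.
- low_tote: The same lower tote, middle of its underside. Dipped ends the same way, the other tote's grooves slide over these columns and it nests down; turned half round (dipped end over the plain end) its underside rests on the four ledges, 70 mm above this tote's underside, inside the rim with about 5 mm play each way.
- short_shaker_centre (a point): The short shaker: amber glass with a perforated steel cap, 44 mm diameter, 56 mm high, 0.13 kg, upright on the counter. This point is its centre, half-way up; z is up. It fits, standing, under the stacked tote.
- tall_shaker_centre (a point): The tall shaker, same make, 52 mm diameter, 120 mm high: a bystander. Its centre, half-way up. It and the short one may change places.
- stand: Sloping stand of 8 mm steel rod, fixed, 220 mm wide (its y), 135 mm deep (its x), its low side (-x) facing the robot, high rear corners 95 mm above the counter. Origin under its middle, on the counter.
- short_shaker: The short shaker again, here the middle of its foot.
- bento_box: Lidded pink bento box 110 by 190 by 54 mm, long in y; origin under its middle. Bystander.
- trivet: Slatted wooden trivet 170 mm square, 16 mm high; origin under its middle. Bystander.
- glass_bowls: Two nested glass bowls on the trivet, 152 mm across, 71 mm high together; origin under their middle. Bystander.
- egg_slicer: Aluminium egg slicer 140 by 90 by 30 mm, long in x; origin under its middle. Bystander.
- brush: Silicone brush with a hard black handle, 225 mm long in x, 36 mm wide, 14 mm high, lying flat; origin under its middle. Bystander.
Not all that is in view belongs to the job. Leave any red or yellow look-alike of the short_shaker alone.

How it is judged:
By the outcome, as a careful person would: the job done as asked, in the order asked, and still so for the second after the job is handed in, with the robot touching nothing.
It also fails if it takes over 53 s, if anything falls off the work surface, if the arm or the gripper's body presses on something with over 40 N, if the wrist force passes 120 N, or if a joint passes its speed limit or range.

## Working session

There is one attempt and no reset: what is moved stays moved. The work goes in short steps, Python scripts to look and compute and a tool call to move; the robot and the scene stay as the last step left them, time stands still between calls to the robot, and variables do not carry over. Pictures are saved under pics/ and viewed, at most 10 in all, crops included, and the job is handed in when it is done.

Besides the shell and the picture viewer there is one more tool, called after "Call:" in YAML: its name, and indented under it one key for each argument. carry_out: Moves the arm, as the interface text tells. Shift numbers are shares of 0.2 m and turn numbers shares of 0.08 rad, none past 1 either way. Its arguments: {"type":"object","properties":{"translation":{"type":"array","items":{"type":"array","items":{"type":"number"}}},"rot":{"type":"array","items":{"type":"array","items":{"type":"number"}}},"claw":{"type":"array","items":{"type":"number"}},"grip_force":{"type":"number"}},"required":["translation","rot","claw"]}

```bash
mkdir -p pics; ls; cat > h.py <<'E'
import numpy as np, cv2, pickle
from cell import robot
def cap(n,f):
    s=robot.read_state(); c=robot.capture(n); c['state']=s
    cv2.imwrite(f'pics/{f}.png',c['frame'][:,:,::-1]); pickle.dump(c,open(f'pics/{f}.pkl','wb')); return c
def load(f): return pickle.load(open(f'pics/{f}.pkl','rb'))
def KT(c):
    h,w=c['frame'].shape[:2]; f=h/2/np.tan(np.radians(c['fovy'])/2)
    K=np.array([[f,0,c['cx']],[0,f,c['cy']],[0,0,1.]])
    if 'extrinsics' in c: T=np.array(c['extrinsics'])
    else:
        W=np.eye(4); W[:3,:3]=c['state']['ee_rot']; W[:3,3]=c['state']['position']
        T=np.linalg.inv(W@np.array(c['tool_from_camera']))
    return K,T
def proj(c,P):
    K,T=KT(c); return cv2.projectPoints(np.array(P,float).reshape(-1,1,3),cv2.Rodrigues(T[:3,:3])[0],T[:3,3],K,np.array(c['dist'],float))[0].reshape(-1,2)
def ray(c,uv,z):
    K,T=KT(c); n=cv2.undistortPoints(np.array(uv,float).reshape(-1,1,2),K,np.array(c['dist'],float)).reshape(-1,2)
    d=np.c_[n,np.ones(len(n))]@T[:3,:3]; o=-T[:3,:3].T@T[:3,3]
    z=np.broadcast_to(z,len(n)); return o+d*((z-o[2])/d[:,2])[:,None]
E
python3 - <<'E'
from h import *
for n in('scene','top'):
    c=cap(n,n+'0'); K,T=KT(c); print(n,-T[:3,:3].T@T[:3,3],T[2,:3],c['fovy'])
s=robot.read_state(); print(s)
E
```

```text
pics
scene [ 946.21176623 -760.47682691  730.41612359] [-0.38908214  0.71693555 -0.5784622 ] 49.79334867006294
top [ 431.75446726  -20.23850364 1477.70097924] [ 0.08578218  0.00137595 -0.99631297] 43.710556538246124
{'t': 0.1, 'joint_pos': array([ 1.14993703e+00,  2.45728663e-01,  1.55885935e+00, -9.76922116e-06,
        1.33871284e+00, -1.74072281e-01]), 'qvel': array([ 0.00029813, -0.00147136, -0.00288748, -0.0001702 , -0.00269056,
       -0.00119945]), 'effort': array([ 9.98138094e-04, -4.16914415e+01, -3.15524411e+01,  6.85851462e-02,
        3.09982616e-02, -3.39951112e-05]), 'position': array([158.61387042, 629.97038955, 301.68299029]), 'ee_rot': array([[-9.69702775e-01,  2.44286824e-01, -6.89197916e-04],
       [ 2.44287628e-01,  9.69701558e-01, -1.56302170e-03],
       [ 2.86490686e-04, -1.68402901e-03, -9.99998541e-01]]), 'contact_force': array([0.00077218, 0.31224173, 0.36090565]), 'ft_torque': array([ 0.00702982, -0.0060462 , -0.00303464]), 'finger_force': 0.0, 'finger_gap': 93.76814661669226}
```

View pics/top0.png

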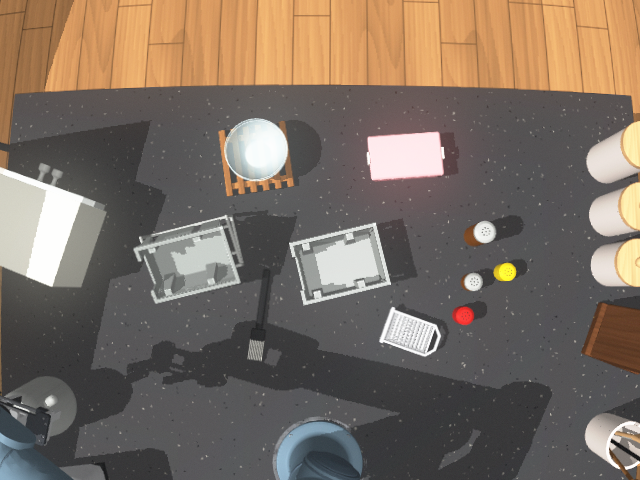

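View pics/scene0.png

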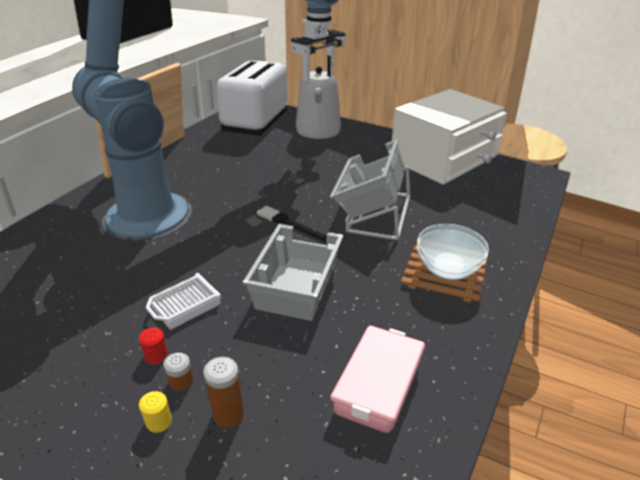

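The top view shows the lower tote at about (340,263), the stand tote at about (190,260), the short shaker cap at (473,282), the tall one at (484,232), red at (464,316) and yellow at (505,272). The next crops are enlarged to find corners and the dipped ends.

```bash
python3 - <<'E'
from h import *
c=load('top0'); f=c['frame'][:,:,::-1]
cv2.imwrite('pics/a.png',cv2.resize(f[205:315,125:400],(800,320),interpolation=cv2.INTER_CUBIC))
s=load('scene0')['frame'][:,:,::-1]
cv2.imwrite('pics/b.png',cv2.resize(s[130:330,230:430],(600,600),interpolation=cv2.INTER_CUBIC))
print(ray(c,[(473,282),(464,316),(505,272),(484,232)],[56,56,56,120]))
E
```

```text
[[ 448.01729309 -367.95551675   56.        ]
 [ 366.69050128 -345.43484175   56.        ]
 [ 471.8575053  -447.85523953   56.        ]
 [ 562.61366432 -379.93109254  120.        ]]
```

View pics/a.png

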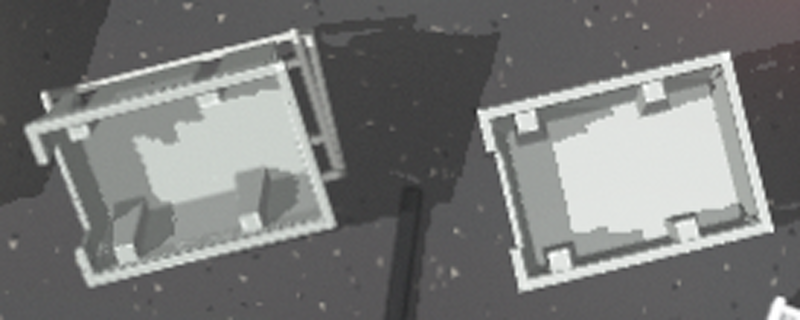

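View pics/b.png

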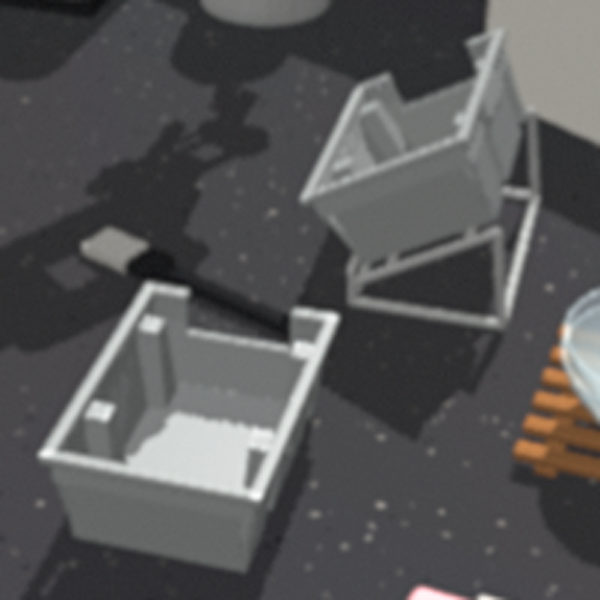

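Both dipped ends point to +y (left in the top view), so the top tote has to turn half round. Next I fit both poses from the rim corners in the two views.

```bash
cat >> h.py <<'E'
from scipy.optimize import least_squares
from scipy.spatial.transform import Rotation as R
C=np.array([[75,105,40],[75,-105,40],[-75,-105,40],[-75,105,40.]])
E
python3 - <<'E'
from h import *
t=load('top0');s=load('scene0')
A=lambda p:(np.array(p)+.5)/(800/275)-.5+[125,205]
B=lambda p:(np.array(p)+.5)/3-.5+[230,130]
def fit(a,b,x0,tilt,mask):
    def Q(p): return p[:3]+C@(R.from_euler('ZY',[p[3],-p[4]])).as_matrix().T
    def e(p): return np.r_[(proj(t,Q(p))-A(a))[mask].ravel(),(proj(s,Q(p))-B(b)).ravel()*.8]
    r=least_squares(e,x0); print(np.round(r.x,3)); print(np.round(r.fun.reshape(-1,2),1).tolist()); return r.x
m=[0,1,2,3]
fit([(478,112),(730,55),(773,230),(520,291)],[(340,318),(262,498),(42,457),(150,287)],[480,0,40,.2,0],0,m)
fit([(27,127),(288,66),(335,228),(90,285)],[(500,32),(465,135),(305,197),(360,88)],[480,350,100,.2,.54],0,m)
E
```

```text
[ 4.92051e+02 -4.56670e+01  3.75700e+01  2.36000e-01  1.60000e-02]
[[-0.7, -0.7], [-0.4, -1.6], [-0.2, 0.3], [-0.5, 0.1], [0.1, -0.6], [-0.6, 0.8], [-1.2, 0.6], [-0.9, -0.4]]
[5.01917e+02 3.05449e+02 9.55420e+01 2.37000e-01 5.60000e-01]
[[-0.7, -0.3], [-0.7, -1.0], [0.8, -0.2], [-0.7, 0.1], [1.0, -1.4], [-0.9, 0.6], [-1.9, 1.4], [-0.6, 0.2]]
```

Fit residuals are about 1 px. The lower tote is at (492,-46), yaw 0.236. The top tote's centre is at (502,305,95.5), yaw 0.237, tilt 0.56. I now move the arm over the short shaker, keeping the tool yaw.

Call:
carry_out:
  translation:
    - [0.107, -0.177, 0.01]
    - [0.107, -0.177, 0.01]
    - [0.107, -0.177, 0.01]
    - [0.107, -0.177, 0.01]
    - [0.107, -0.177, 0.01]
  rot:
    - [0, 0, 0]
    - [0, 0, 0]
    - [0, 0, 0]
    - [0, 0, 0]
    - [0, 0, 0]
  claw: [1, 1, 1, 1, 1]

```text
t: 0.6
position: [266.2, 451.7, 312.2]
ee_rot: [[-0.97, 0.244, -0.0], [0.244, 0.97, -0.001], [0.0, -0.001, -1.0]]
contact_force: [0.9, -0.4, 0.1]
finger_gap: 93.8
finger_force: 0.0
```

Call:
carry_out:
  translation:
    - [0.107, -0.177, 0.01]
    - [0.107, -0.177, 0.01]
    - [0.107, -0.177, 0.01]
    - [0.107, -0.177, 0.01]
    - [0.107, -0.177, 0.01]
  rot:
    - [0, 0, 0]
    - [0, 0, 0]
    - [0, 0, 0]
    - [0, 0, 0]
    - [0, 0, 0]
  claw: [1, 1, 1, 1, 1]

```text
t: 1.1
position: [373.1, 274.7, 322.5]
ee_rot: [[-0.97, 0.244, -0.0], [0.244, 0.97, -0.0], [0.0, -0.0, -1.0]]
contact_force: [0.6, 0.7, -0.6]
finger_gap: 94.0
finger_force: 0.0
```

Call:
carry_out:
  translation:
    - [0.107, -0.177, 0.01]
    - [0.107, -0.177, 0.01]
    - [0.107, -0.177, 0.01]
    - [0.107, -0.177, 0.01]
    - [0.107, -0.177, 0.01]
  rot:
    - [0, 0, 0]
    - [0, 0, 0]
    - [0, 0, 0]
    - [0, 0, 0]
    - [0, 0, 0]
  claw: [1, 1, 1, 1, 1]

```text
t: 1.6
position: [480.2, 97.7, 332.4]
ee_rot: [[-0.97, 0.245, -0.0], [0.245, 0.97, 0.0], [0.0, 0.0, -1.0]]
contact_force: [1.4, 0.5, -0.7]
finger_gap: 93.9
finger_force: 0.0
```

Call:
carry_out:
  translation:
    - [0, 0, 0]
    - [0, 0, 0]
    - [0, 0, 0]
    - [0, 0, 0]
    - [0, 0, 0]
  rot:
    - [0, 0, 0]
    - [0, 0, 0]
    - [0, 0, 0]
    - [0, 0, 0]
    - [0, 0, 0]
  claw: [0.66, 0.66, 0.66, 0.66, 0.66]

```text
t: 2.1
position: [479.3, 100.3, 332.6]
ee_rot: [[-0.97, 0.243, -0.0], [0.243, 0.97, 0.0], [0.0, 0.0, -1.0]]
contact_force: [-0.7, 0.3, 0.1]
finger_gap: 62.3
finger_force: 0.0
```

Call:
carry_out:
  translation:
    - [-0.016, -0.234, -0.02]
    - [-0.016, -0.234, -0.02]
    - [-0.016, -0.234, -0.02]
    - [-0.016, -0.234, -0.02]
    - [-0.016, -0.234, -0.02]
  rot:
    - [0, 0, 0]
    - [0, 0, 0]
    - [0, 0, 0]
    - [0, 0, 0]
    - [0, 0, 0]
  claw: [0.66, 0.66, 0.66, 0.66, 0.66]

```text
t: 2.6
position: [463.4, -135.7, 312.8]
ee_rot: [[-0.97, 0.243, 0.001], [0.243, 0.97, -0.0], [-0.001, -0.0, -1.0]]
contact_force: [0.2, 0.6, -0.2]
finger_gap: 62.0
finger_force: 0.0
```

Call:
carry_out:
  translation:
    - [-0.016, -0.234, -0.02]
    - [-0.016, -0.234, -0.02]
    - [-0.016, -0.234, -0.02]
    - [-0.016, -0.234, -0.02]
    - [-0.016, -0.21, -0.02]
  rot:
    - [0, 0, 0]
    - [0, 0, 0]
    - [0, 0, 0]
    - [0, 0, 0]
    - [0, 0, 0]
  claw: [0.66, 0.66, 0.66, 0.66, 0.66]

```text
t: 3.1
position: [447.7, -365.4, 292.6]
ee_rot: [[-0.97, 0.244, 0.0], [0.244, 0.97, -0.0], [-0.0, -0.0, -1.0]]
contact_force: [0.5, -0.7, 0.8]
finger_gap: 61.8
finger_force: 0.0
```

```bash
python3 - <<'E'
from h import *
import time
robot.capture('wrist')
c=cap('wrist','w1'); print(c['state']['position'],c['tool_from_camera'],c['fovy'])
print(proj(c,[(448,-368,56),(448,-368,0)]))
E
```

```text
[ 446.61469566 -370.14192042  291.89152713] [[-6.93055178e-05 -9.70034205e-01 -2.42968387e-01  7.10172648e+01]
 [ 9.99999621e-01  1.43665435e-04 -8.58819041e-04  2.07434300e-01]
 [ 8.67990004e-04 -2.42968355e-01  9.70033827e-01 -8.38684620e+01]
 [ 0.00000000e+00  0.00000000e+00  0.00000000e+00  1.00000000e+00]] 71.42686668122852
[[327.23776793 235.23912885]
 [326.96374721 224.50820997]]
```

View pics/w1.png

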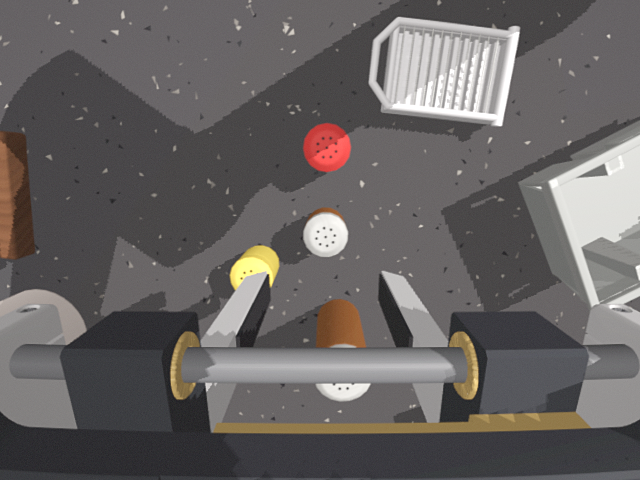

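The short shaker's cap is at (325,235), within 1 mm of the estimate; yellow is at (255,270) and outside the finger path. I'll check the reading noise.

```bash
python3 - <<'E'
from h import *
P=[]
for i in range(4): robot.capture('wrist'); P.append(robot.read_state()['position'])
print(np.round(P,1)); c=cap('wrist','w2'); print(c['state']['position'])
c['state']['position']=np.mean(P,axis=0); print(proj(c,[(448,-368,56)]))
g=c['frame'][190:260,285:375].astype(int)
m=(g.min(2)>170).astype(np.uint8); n,l,st,ce=cv2.connectedComponentsWithStats(m); k=1+st[1:,4].argmax(); print(ce[k]+[285,190],st[k]); print(ray(c,[ce[k]+[285,190]],56))
E
```

```text
[[ 447.5 -365.2  292.1]
 [ 447.8 -363.9  292.3]
 [ 448.  -363.1  292.5]
 [ 448.2 -362.6  292.7]]
[ 448.17733492 -362.63947174  292.66942692]
[[319.70957093 235.54028597]]
[316.7605042  234.80392157] [  11   24   43   43 1428]
[[ 446.57742156 -370.62877183   56.        ]]
```

Call:
carry_out:
  translation:
    - [-0.004, -0.028, -0.1]
    - [0, 0, -0.2]
    - [0, 0, -0.2]
    - [0, 0, -0.15]
    - [0, 0, -0.1]
  rot:
    - [0, 0, 0]
    - [0, 0, 0]
    - [0, 0, 0]
    - [0, 0, 0]
    - [0, 0, 0]
  claw: [0.66, 0.66, 0.66, 0.66, 0.66]

```text
t: 3.95
position: [446.7, -367.1, 140.4]
ee_rot: [[-0.97, 0.242, -0.002], [0.242, 0.97, 0.002], [0.002, 0.002, -1.0]]
contact_force: [-0.8, -0.2, 0.2]
finger_gap: 62.1
finger_force: 0.0
```

Call:
carry_out:
  translation:
    - [0, 0, -0.08]
    - [0, 0, -0.05]
    - [0, 0, -0.02]
    - [0, 0, 0]
    - [0, 0, 0]
  rot:
    - [0, 0, 0]
    - [0, 0, 0]
    - [0, 0, 0]
    - [0, 0, 0]
    - [0, 0, 0]
  claw: [0.66, 0.66, 0.66, 0.66, 0.4]
  grip_force: 15

```text
t: 4.45
position: [447.5, -369.9, 113.7]
ee_rot: [[-0.97, 0.244, 0.001], [0.244, 0.97, -0.001], [-0.002, -0.001, -1.0]]
contact_force: [-1.0, -0.4, 0.1]
finger_gap: 57.0
finger_force: 0.0
```

Call:
carry_out:
  translation:
    - [0, 0, 0]
    - [0, 0, 0]
    - [0, 0, 0]
    - [0, 0, 0]
    - [0, 0, 0]
  rot:
    - [0, 0, 0]
    - [0, 0, 0]
    - [0, 0, 0]
    - [0, 0, 0]
    - [0, 0, 0]
  claw: [0.3, 0.3, 0.3, 0.3, 0.3]

```text
t: 4.95
position: [447.4, -369.9, 113.5]
ee_rot: [[-0.97, 0.244, 0.001], [0.244, 0.97, -0.001], [-0.001, -0.001, -1.0]]
contact_force: [-0.6, 0.1, 6.2]
finger_gap: 43.1
finger_force: 15.0
```

Call:
carry_out:
  translation:
    - [0, 0, 0.05]
    - [0, 0, 0.15]
    - [0, 0, 0.2]
    - [0, 0, 0.2]
    - [0.028, 0.202, 0.05]
  rot:
    - [0, 0, 0]
    - [0, 0, 0]
    - [0, 0, 0]
    - [0, 0, 0]
    - [0, 0, 0]
  claw: [0.3, 0.3, 0.3, 0.3, 0.3]

```text
t: 5.45
position: [453.7, -333.0, 248.6]
ee_rot: [[-0.969, 0.248, 0.007], [0.248, 0.969, -0.008], [-0.008, -0.007, -1.0]]
contact_force: [1.6, -0.1, -0.4]
finger_gap: 43.6
finger_force: 15.0
```

Call:
carry_out:
  translation:
    - [0.028, 0.202, 0]
    - [0.028, 0.202, 0]
    - [0.028, 0.202, 0]
    - [0.028, 0.202, 0]
    - [0.028, 0.202, 0]
  rot:
    - [0, 0, 0]
    - [0, 0, 0]
    - [0, 0, 0]
    - [0, 0, 0]
    - [0, 0, 0]
  claw: [0.3, 0.3, 0.3, 0.3, 0.3]

```text
t: 5.95
position: [480.1, -125.3, 242.5]
ee_rot: [[-0.97, 0.245, -0.001], [0.245, 0.97, 0.0], [0.001, 0.0, -1.0]]
contact_force: [0.5, -0.6, -1.4]
finger_gap: 43.3
finger_force: 15.0
```

Call:
carry_out:
  translation:
    - [0.028, 0.202, 0]
    - [0.028, 0.15, 0]
    - [0.0, 0.05, 0]
    - [0, 0, 0]
    - [0, 0, 0]
  rot:
    - [0, 0, 0]
    - [0, 0, 0]
    - [0, 0, 0]
    - [0, 0, 0]
    - [0, 0, 0]
  claw: [0.3, 0.3, 0.3, 0.3, 0.3]

```text
t: 6.45
position: [491.6, -47.4, 242.6]
ee_rot: [[-0.97, 0.245, -0.0], [0.245, 0.97, -0.0], [0.0, -0.001, -1.0]]
contact_force: [-0.9, -0.1, -0.5]
finger_gap: 43.4
finger_force: 15.0
```

```bash
python3 - <<'E'
from h import *
for i in range(4): robot.capture('wrist')
c=cap('wrist','w3'); s=c['state'];print(s['position'],s['finger_gap'],s['contact_force'])
print(proj(c,np.array([492,-46,40])+C@R.from_euler('z',.236).as_matrix().T))
E
```

```text
[491.75688463 -47.7801476  242.64612393] 43.60140234371893 [-0.65589195  0.07022826 -0.89193238]
[[488.41492209 276.09589458]
 [258.64466589 383.7467453 ]
 [158.86016385 232.75691611]
 [410.41580175  94.46000921]]
```

View pics/w3.png

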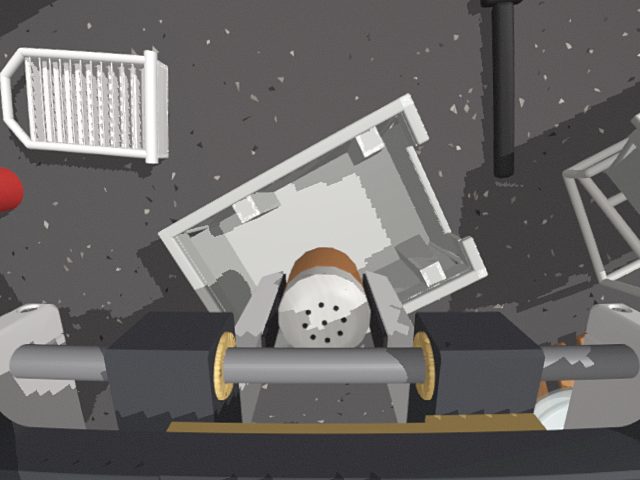

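The tote's rim corners appear at (486,274), (158,234) and (408,95), within 2 px of the prediction, and the shaker hangs straight over the tote's middle. Lowering it now.

Call:
carry_out:
  translation:
    - [0, 0, -0.1]
    - [0, 0, -0.2]
    - [0, 0, -0.15]
    - [0, 0, -0.1]
    - [0, 0, -0.05]
  rot:
    - [0, 0, 0]
    - [0, 0, 0]
    - [0, 0, 0]
    - [0, 0, 0]
    - [0, 0, 0]
  claw: [0.3, 0.3, 0.3, 0.3, 0.3]

```text
t: 7.2
position: [490.7, -46.9, 120.6]
ee_rot: [[-0.969, 0.245, -0.003], [0.245, 0.969, 0.001], [0.004, 0.0, -1.0]]
contact_force: [-1.1, 0.5, -0.7]
finger_gap: 43.3
finger_force: 15.0
```

Call:
carry_out:
  translation:
    - [0, 0, -0.015]
    - [0, 0, -0.008]
    - [0, 0, -0.005]
    - [0, 0, 0]
    - [0, 0, 0]
  rot:
    - [0, 0, 0]
    - [0, 0, 0]
    - [0, 0, 0]
    - [0, 0, 0]
    - [0, 0, 0]
  claw: [0.3, 0.3, 0.3, 0.3, 0.3]

```text
t: 7.7
position: [492.3, -46.8, 117.8]
ee_rot: [[-0.97, 0.244, 0.001], [0.244, 0.97, -0.001], [-0.002, -0.0, -1.0]]
contact_force: [-0.2, 0.0, -1.4]
finger_gap: 43.3
finger_force: 15.0
```

Call:
carry_out:
  translation:
    - [0, 0, -0.004]
    - [0, 0, -0.004]
    - [0, 0, 0]
    - [0, 0, 0]
    - [0, 0, 0]
  rot:
    - [0, 0, 0]
    - [0, 0, 0]
    - [0, 0, 0]
    - [0, 0, 0]
    - [0, 0, 0]
  claw: [0.3, 0.3, 0.3, 0.3, 0.3]

```text
t: 8.2
position: [492.3, -46.8, 116.7]
ee_rot: [[-0.97, 0.244, 0.0], [0.244, 0.97, -0.0], [-0.0, -0.0, -1.0]]
contact_force: [-2.9, 1.0, 7.6]
finger_gap: 43.3
finger_force: 15.0
```

Contact is felt at 7.6 N, so the shaker is on the floor. I'll release, rise, and check from the top camera.

Call:
carry_out:
  translation:
    - [0, 0, 0]
    - [0, 0, 0]
    - [0, 0, 0]
    - [0, 0, 0.05]
    - [0, 0, 0.15]
  rot:
    - [0, 0, 0]
    - [0, 0, 0]
    - [0, 0, 0]
    - [0, 0, 0]
    - [0, 0, 0]
  claw: [0.6, 0.6, 0.6, 0.6, 0.6]

```text
t: 8.7
position: [489.9, -46.2, 153.8]
ee_rot: [[-0.97, 0.244, -0.006], [0.244, 0.97, 0.002], [0.006, 0.0, -1.0]]
contact_force: [-0.6, -0.7, -0.4]
finger_gap: 56.3
finger_force: 0.0
```

Call:
carry_out:
  translation:
    - [0, 0, 0.2]
    - [0, 0, 0.2]
    - [0, 0, 0.2]
    - [0, 0, 0.2]
    - [0, 0.1, 0.1]
  rot:
    - [0, 0, -0.5]
    - [0, 0, -1]
    - [0, 0, -1]
    - [0, 0, -1]
    - [0, 0, -1]
  claw: [0.6, 0.6, 0.6, 0.6, 0.6]

```text
t: 9.2
position: [492.7, -27.8, 340.5]
ee_rot: [[-0.818, 0.575, 0.007], [0.575, 0.818, -0.002], [-0.007, 0.002, -1.0]]
contact_force: [-0.3, -0.1, -0.7]
finger_gap: 56.9
finger_force: 0.0
```

```bash
python3 - <<'E'
from h import *
# tote pick geometry
p=np.array([501.9,305.4,95.5]); Rt=R.from_euler('ZY',[.237,-.55])
tool=np.c_[Rt.apply([0,1,0]),Rt.apply([1,0,0]),-Rt.apply([0,0,1])]
g=lambda d,oy=0:p+Rt.apply([70.5,oy,40-d])
for d in(10,-60): print(d,g(d),'TCP',g(d)-78*tool[:,2])
s=robot.read_state(); print(s['position'],R.from_matrix(s['ee_rot']).as_euler('ZYX'))
n=np.array([[-.97,.244,0],[.244,.97,0],[0,0,-1]])
n=R.from_euler('z',-.36).as_matrix()@n
print('rotvec from now',R.from_matrix(tool@n.T).as_rotvec()/.08)
E
```

```text
10 [545.0806108 315.8298174 157.9251853] TCP [505.45065148 306.25762211 224.42209802]
-60 [509.51526269 307.23938573 217.60190185] TCP [469.88530337 297.66719044 284.09881457]
[492.697515   -27.83235649 340.50503898] [2.52900421 0.00675866 3.13978634]
rotvec from now [ 3.97096233 -5.79586127 -8.8576186 ]
```

Call:
carry_out:
  translation:
    - [-0.011, 0.16, -0.026]
    - [-0.011, 0.16, -0.026]
    - [-0.011, 0.16, -0.026]
    - [-0.011, 0.16, -0.026]
    - [-0.011, 0.16, -0.026]
  rot:
    - [0.397, -0.58, -0.886]
    - [0.397, -0.58, -0.886]
    - [0.397, -0.58, -0.886]
    - [0.397, -0.58, -0.886]
    - [0.397, -0.58, -0.886]
  claw: [0.4, 0.4, 0.4, 0.4, 0.4]

```text
t: 9.7
position: [480.5, 134.4, 310.1]
ee_rot: [[-0.561, 0.787, 0.255], [0.826, 0.552, 0.114], [-0.051, 0.274, -0.96]]
contact_force: [0.8, -1.0, 0.1]
finger_gap: 37.7
finger_force: 0.0
```

Call:
carry_out:
  translation:
    - [-0.011, 0.16, -0.026]
    - [-0.011, 0.16, -0.026]
    - [-0.011, 0.16, -0.026]
    - [-0.011, 0.16, -0.026]
    - [-0.011, 0.16, -0.026]
  rot:
    - [0.397, -0.58, -0.886]
    - [0.397, -0.58, -0.886]
    - [0.397, -0.58, -0.886]
    - [0.397, -0.58, -0.886]
    - [0.397, -0.58, -0.886]
  claw: [0.4, 0.4, 0.4, 0.4, 0.4]

```text
t: 10.2
position: [469.4, 294.6, 284.2]
ee_rot: [[-0.232, 0.828, 0.511], [0.973, 0.196, 0.123], [0.002, 0.526, -0.851]]
contact_force: [0.2, 0.1, -0.5]
finger_gap: 37.7
finger_force: 0.0
```

```bash
python3 - <<'E'
from h import *
for i in range(6): robot.capture('wrist')
c=cap('wrist','w4'); s=c['state'];print(s['t'],s['position'],s['finger_gap']);print(s['ee_rot'])
for t in(.54,.56):print(proj(c,np.array([501.9,305.4,95.5])+C@R.from_euler('ZY',[.237,-t]).as_matrix().T))
t=cap('top','top1'); a=t['frame'][205:315,280:420,::-1]
b=c['frame'][:,:,::-1]; cv2.imwrite('pics/w4b.png',np.vstack([cv2.resize(b,(640,480)),cv2.resize(a,(150,118))[:, :].repeat(1,0) if 0 else np.hstack([cv2.resize(a,(153,120),interpolation=cv2.INTER_CUBIC),np.zeros((120,487,3),np.uint8)])]))
E
```

```text
10.5 [470.17592724 292.68108316 284.13628945] 37.95202427395109
[[-2.33822570e-01  8.28537131e-01  5.08776207e-01]
 [ 9.72279258e-01  1.99375499e-01  1.22157503e-01]
 [-2.25483025e-04  5.23235734e-01 -8.52187958e-01]]
[[332.10813413  95.50107465]
 [330.63589865 386.25453897]
 [139.57001255 385.67805626]
 [ 95.08095684  98.24823203]]
[[330.87426258  95.05223704]
 [329.63963364 387.51873625]
 [139.570114   384.43246348]
 [ 95.41057258  98.67765856]]
```

View pics/w4b.png

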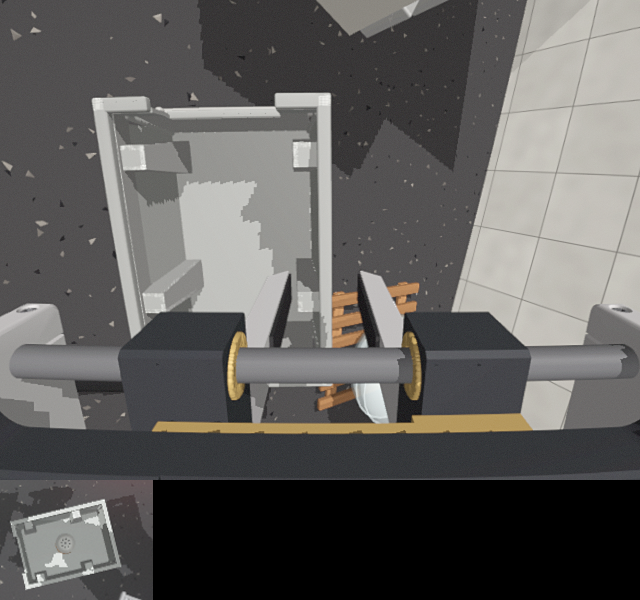

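The wrist view puts the rim corners at (330,94), (95,99) and (329,387), within 1.5 px of the prediction, and the inset shows the shaker standing in the middle of the lower tote. I advance along the tool axis onto the grip and close.

Call:
carry_out:
  translation:
    - [-0.001, 0.025, 0]
    - [0.04, 0.01, -0.07]
    - [0.04, 0.01, -0.07]
    - [0.04, 0.01, -0.07]
    - [0.025, 0.006, -0.042]
  rot:
    - [0, 0, 0]
    - [0, 0, 0]
    - [0, 0, 0]
    - [0, 0, 0]
    - [0, 0, 0]
  claw: [0.4, 0.4, 0.4, 0.4, 0.4]

```text
t: 11.1
position: [499.0, 305.1, 232.0]
ee_rot: [[-0.233, 0.829, 0.507], [0.972, 0.199, 0.122], [-0.0, 0.522, -0.853]]
contact_force: [-0.1, -0.1, 0.5]
finger_gap: 37.7
finger_force: 0.0
```

Call:
carry_out:
  translation:
    - [0.0165, 0.003, -0.0185]
    - [0, 0, 0]
    - [0, 0, 0]
    - [0, 0, 0]
    - [0, 0, 0]
  rot:
    - [0, 0, 0]
    - [0, 0, 0]
    - [0, 0, 0]
    - [0, 0, 0]
    - [0, 0, 0]
  claw: [0.4, 0.4, 0.4, 0.4, 0.4]

```text
t: 11.6
position: [501.9, 306.3, 230.1]
ee_rot: [[-0.234, 0.828, 0.509], [0.972, 0.2, 0.123], [0.0, 0.524, -0.852]]
contact_force: [-0.4, 0.2, 0.3]
finger_gap: 37.5
finger_force: 0.0
```

```bash
python3 - <<'E'
from h import *
s=robot.read_state(); T=np.array(s['ee_rot']); g=np.array(s['position'])+78*T[:,2]
for t in(.54,.56): print(R.from_euler('ZY',[.237,-t]).inv().apply(g-[501.9,305.4,95.5])-[70.5,0,40])
print(s['contact_force'])
c=cap('wrist','w5');cv2.imwrite('pics/w5c.png',c['frame'][60:460,60:560,::-1])
E
```

```text
[-0.23598953  0.81656256 -2.69334274]
[ 0.49604154  0.81656256 -4.10599035]
[-0.37400388  0.15739834  0.25300866]
```

View pics/w5c.png

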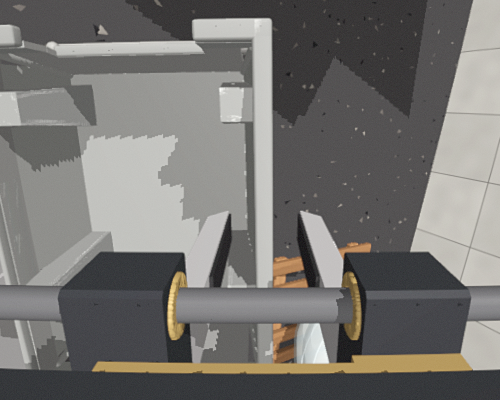

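The rim sits midway between the fingers (crop, rim at x 262, fingers at 220 and 305). Closing.

Call:
carry_out:
  translation:
    - [0, 0, 0]
    - [0, 0, 0]
    - [0, 0, 0]
    - [0, 0, 0]
    - [0, 0, 0]
  rot:
    - [0, 0, 0]
    - [0, 0, 0]
    - [0, 0, 0]
    - [0, 0, 0]
    - [0, 0, 0]
  claw: [0.05, 0, 0, 0, 0]
  grip_force: 40

```text
t: 12.15
position: [502.0, 306.1, 229.6]
ee_rot: [[-0.235, 0.829, 0.508], [0.972, 0.2, 0.122], [-0.0, 0.523, -0.852]]
contact_force: [-0.8, -1.1, 1.0]
finger_gap: 8.8
finger_force: 39.9
```

Call:
carry_out:
  translation:
    - [0, 0, 0]
    - [0, 0, 0]
    - [0, 0, 0.02]
    - [0, 0, 0.05]
    - [0, 0, 0.1]
  rot:
    - [0, 0, 0]
    - [0, 0, 0]
    - [0, 0, 0]
    - [0, 0, 0]
    - [0, 0, 0]
  claw: [0, 0, 0, 0, 0]

```text
t: 12.65
position: [500.8, 305.7, 261.7]
ee_rot: [[-0.234, 0.831, 0.504], [0.972, 0.2, 0.121], [-0.0, 0.519, -0.855]]
contact_force: [0.1, -0.5, -2.3]
finger_gap: 8.9
finger_force: 40.0
```

Held at 8.9 mm. I lift and level the tote.

Call:
carry_out:
  translation:
    - [0, 0, 0.1]
    - [0, 0, 0.1]
    - [0, 0, 0.06]
    - [0, 0, 0.06]
    - [0, 0, 0.06]
  rot:
    - [-0.1, 0.4, 0]
    - [-0.2, 0.8, 0]
    - [-0.23, 0.957, 0]
    - [-0.23, 0.957, 0]
    - [-0.23, 0.957, 0]
  claw: [0, 0, 0, 0, 0]

```text
t: 13.15
position: [501.7, 306.2, 340.6]
ee_rot: [[-0.235, 0.95, 0.205], [0.972, 0.229, 0.049], [-0.0, 0.211, -0.977]]
contact_force: [0.4, 1.0, -1.5]
finger_gap: 8.8
finger_force: 40.0
```

Call:
carry_out:
  translation:
    - [0, 0, 0.03]
    - [0, 0, 0]
    - [0, 0, 0]
    - [0, 0, 0]
    - [0, 0, 0]
  rot:
    - [-0.23, 0.957, 0]
    - [-0.23, 0.957, 0]
    - [-0.16, 0.67, 0]
    - [0, 0, 0]
    - [0, 0, 0]
  claw: [0, 0, 0, 0, 0]

```text
t: 13.65
position: [501.9, 306.2, 345.4]
ee_rot: [[-0.235, 0.972, 0.004], [0.972, 0.235, 0.001], [-0.0, 0.004, -1.0]]
contact_force: [0.2, -0.0, -1.8]
finger_gap: 8.8
finger_force: 40.0
```

```bash
python3 - <<'E'
from h import *
s=robot.read_state(); print(s['position'],s['joint_pos'],s['finger_gap']); print(np.round(s['ee_rot'],4))
c=cap('wrist','w6');cv2.imwrite('pics/w6.png',c['frame'][:,:,::-1])
E
```

```text
[501.90706585 306.17735751 345.35292851] [ 3.55256927e-01  6.63028890e-02  1.67943744e+00 -6.68019178e-04
  1.39226791e+00  1.18605282e-01] 8.814248420374678
[[-2.346e-01  9.721e-01  3.600e-03]
 [ 9.721e-01  2.346e-01  6.000e-04]
 [-2.000e-04  3.600e-03 -1.000e+00]]
```

View pics/w6.png

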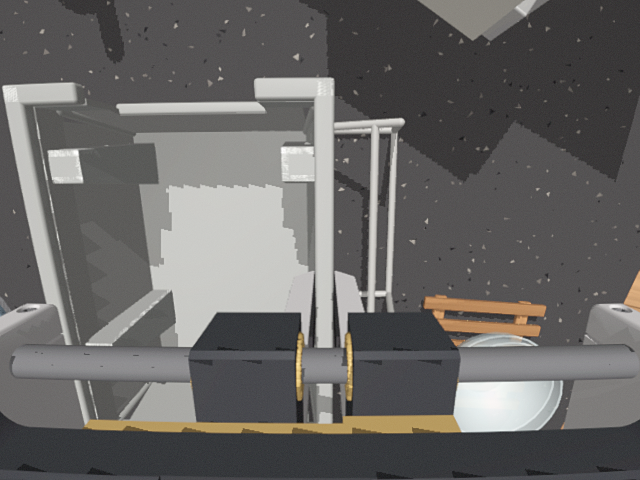

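The tote hangs level with its dipped end away (rim corners at (333,79) and (4,88), ledges at (297,164) and (65,166)). I fit its pose in the hand and start the half turn.

```bash
cat > fit.py <<'E'
from h import *
c=load('w6'); s=c['state']; T=np.array(s['ee_rot']);p=np.array(s['position'])
# tote axes in tool: x=tool y, y=tool x, z=-tool z
B=np.array([[0,1,0],[1,0,0],[0,0,-1.]])
obj=np.array([[75,105,40],[-75,105,40],[58,68,30],[-58,68,30],[40,105,40],[-40,105,40]])
uv=np.array([[333,79],[4,88],[297,164],[65,166],[256,81],[85,85]],float)
def pose(v): # v: grip-relative offset of tote centre (tool), rotation (tool)
    Rt=R.from_rotvec(v[3:]).as_matrix()@B
    return Rt, np.array([0,-70.5,78+36.6])+v[:3]
def e(v):
    Rt,o=pose(v); P=p+(o+obj@Rt.T)@T.T
    return np.r_[(proj(c,P)-uv).ravel(),v[:3]/2,v[3:]/.02]
r=least_squares(e,np.zeros(6)); print(np.round(r.x,3),np.round(r.fun[:12],1)); print(np.round(e(np.zeros(6))[:12],1))
E
python3 fit.py
```

```text
[-0.617 -1.915 -0.453  0.051 -0.038 -0.01 ] [-0.5  1.5  1.9 -1.3  1.1 -0.5  2.8  1.8  0.  -0.3 -4.7 -1.1]
[ 2.5  1.3  4.2 -0.9  2.8  1.7  5.9  1.6  0.  -0.4 -4.9 -0.8]
```

Call:
carry_out:
  translation:
    - [-0.0095, -0.046, 0]
    - [-0.0095, -0.046, 0]
    - [-0.0095, -0.046, 0]
    - [-0.0095, -0.046, 0]
    - [-0.0095, -0.046, 0]
  rot:
    - [0, 0, -0.5]
    - [0, 0, -1]
    - [0, 0, -1]
    - [0, 0, -1]
    - [0, 0, -1]
  claw: [0, 0, 0, 0, 0]

```text
t: 14.2
position: [491.8, 259.2, 345.4]
ee_rot: [[0.128, 0.992, 0.003], [0.992, -0.128, -0.001], [-0.0, 0.003, -1.0]]
contact_force: [0.9, -0.7, -1.8]
finger_gap: 8.5
finger_force: 40.0
```

Call:
carry_out:
  translation:
    - [-0.0095, -0.046, 0]
    - [-0.0095, -0.046, 0]
    - [-0.0095, -0.046, 0]
    - [-0.0095, -0.046, 0]
    - [-0.0095, -0.046, 0]
  rot:
    - [0, 0, -1]
    - [0, 0, -1]
    - [0, 0, -1]
    - [0, 0, -1]
    - [0, 0, -1]
  claw: [0, 0, 0, 0, 0]

```text
t: 14.7
position: [482.3, 213.3, 345.4]
ee_rot: [[0.504, 0.864, 0.003], [0.864, -0.504, -0.002], [-0.0, 0.003, -1.0]]
contact_force: [-0.3, 0.8, -1.2]
finger_gap: 8.3
finger_force: 40.0
```

Call:
carry_out:
  translation:
    - [-0.0095, -0.046, 0]
    - [-0.0095, -0.046, 0]
    - [-0.0095, -0.046, 0]
    - [-0.0095, -0.046, 0]
    - [-0.0095, -0.046, 0]
  rot:
    - [0, 0, -1]
    - [0, 0, -1]
    - [0, 0, -1]
    - [0, 0, -1]
    - [0, 0, -1]
  claw: [0, 0, 0, 0, 0]

```text
t: 15.2
position: [472.7, 167.3, 345.4]
ee_rot: [[0.801, 0.599, 0.002], [0.599, -0.801, -0.003], [-0.0, 0.003, -1.0]]
contact_force: [-0.3, 0.3, -2.3]
finger_gap: 8.5
finger_force: 40.0
```

Call:
carry_out:
  translation:
    - [-0.0095, -0.046, 0]
    - [-0.0095, -0.046, 0]
    - [-0.0095, -0.046, 0]
    - [-0.0095, -0.046, 0]
    - [-0.0095, -0.046, 0]
  rot:
    - [0, 0, -1]
    - [0, 0, -1]
    - [0, 0, -1]
    - [0, 0, -1]
    - [0, 0, -1]
  claw: [0, 0, 0, 0, 0]

```text
t: 15.7
position: [463.2, 121.4, 345.3]
ee_rot: [[0.971, 0.24, 0.001], [0.24, -0.971, -0.003], [-0.0, 0.003, -1.0]]
contact_force: [0.7, -0.5, -2.5]
finger_gap: 8.7
finger_force: 40.0
```

Call:
carry_out:
  translation:
    - [-0.0095, -0.046, 0]
    - [-0.0095, -0.046, 0]
    - [-0.0095, -0.046, 0]
    - [-0.0095, -0.046, 0]
    - [-0.0095, -0.046, 0]
  rot:
    - [0, 0, -1]
    - [0, 0, -1]
    - [0, 0, -1]
    - [0, 0, -1]
    - [0, 0, -1]
  claw: [0, 0, 0, 0, 0]

```text
t: 16.2
position: [453.6, 75.4, 345.3]
ee_rot: [[0.988, -0.157, -0.0], [-0.157, -0.988, -0.003], [-0.0, 0.003, -1.0]]
contact_force: [0.0, -0.4, -1.2]
finger_gap: 8.7
finger_force: 40.0
```

Call:
carry_out:
  translation:
    - [-0.0095, -0.046, 0]
    - [-0.0095, -0.046, 0]
    - [-0.0095, -0.046, 0]
    - [-0.0095, -0.046, 0]
    - [-0.0095, -0.046, 0]
  rot:
    - [0, 0, -1]
    - [0, 0, -1]
    - [0, 0, -1]
    - [0, 0, -1]
    - [0, 0, -1]
  claw: [0, 0, 0, 0, 0]

```text
t: 16.7
position: [444.1, 29.5, 345.2]
ee_rot: [[0.849, -0.529, -0.001], [-0.529, -0.849, -0.002], [0.0, 0.003, -1.0]]
contact_force: [-0.3, -0.2, -1.5]
finger_gap: 8.8
finger_force: 40.0
```

Call:
carry_out:
  translation:
    - [-0.0095, -0.046, 0]
    - [-0.0095, -0.046, 0]
    - [-0.0095, -0.046, 0]
    - [-0.0095, -0.046, 0]
    - [-0.0095, -0.046, 0]
  rot:
    - [0, 0, -1]
    - [0, 0, -1]
    - [0, 0, -1]
    - [0, 0, -1]
    - [0, 0, -1]
  claw: [0, 0, 0, 0, 0]

```text
t: 17.2
position: [434.5, -16.4, 345.2]
ee_rot: [[0.576, -0.818, -0.002], [-0.818, -0.576, -0.002], [-0.0, 0.003, -1.0]]
contact_force: [-0.2, -0.6, -1.9]
finger_gap: 8.5
finger_force: 40.0
```

Call:
carry_out:
  translation:
    - [-0.0095, -0.046, 0]
    - [-0.0095, -0.046, 0]
    - [-0.0095, -0.046, 0]
    - [-0.0095, -0.046, 0]
    - [-0.0095, -0.046, 0]
  rot:
    - [0, 0, -1]
    - [0, 0, -1]
    - [0, 0, -1]
    - [0, 0, -0.77]
    - [0, 0, 0]
  claw: [0, 0, 0, 0, 0]

```text
t: 17.7
position: [425.1, -62.3, 345.2]
ee_rot: [[0.31, -0.951, -0.003], [-0.951, -0.31, -0.001], [-0.0, 0.003, -1.0]]
contact_force: [-0.3, -0.5, -2.7]
finger_gap: 8.9
finger_force: 40.0
```

Call:
carry_out:
  translation:
    - [-0.007, -0.006, -0.05]
    - [0, 0, -0.1]
    - [0, 0, -0.12]
    - [0, 0, -0.1]
    - [0, 0, -0.055]
  rot:
    - [0, 0, -0.49]
    - [0, 0, -0.49]
    - [0, 0, 0]
    - [0, 0, 0]
    - [0, 0, 0]
  claw: [0, 0, 0, 0, 0]

```text
t: 18.2
position: [423.3, -62.9, 258.5]
ee_rot: [[0.236, -0.972, -0.005], [-0.972, -0.236, 0.001], [-0.002, 0.005, -1.0]]
contact_force: [0.0, -0.1, -2.4]
finger_gap: 8.9
finger_force: 40.0
```

Call:
carry_out:
  translation:
    - [0, 0, 0]
    - [0, 0, 0]
    - [0, 0, 0]
    - [0, 0, 0]
    - [0, 0, 0]
  rot:
    - [0, 0, 0]
    - [0, 0, 0]
    - [0, 0, 0]
    - [0, 0, 0]
    - [0, 0, 0]
  claw: [0, 0, 0, 0, 0]

```text
t: 18.7
position: [424.8, -63.2, 261.1]
ee_rot: [[0.236, -0.972, -0.001], [-0.972, -0.236, -0.001], [0.0, 0.001, -1.0]]
contact_force: [-0.5, -0.2, -1.7]
finger_gap: 8.8
finger_force: 40.0
```

```bash
python3 - <<'E'
from h import *
t=cap('top','top2'); c=cap('scene','scene2'); s=c['state']
print(s['t'],s['position'],np.arctan2(-s['ee_rot'][1,1],-s['ee_rot'][0,1]),s['ee_rot'][2],s['joint_pos'][5],s['finger_gap'])
# overlay predicted lower tote rim (from fit) and upper tote rim in both
def draw(c,im,ctr,yaw,z,col,o,k):
    P=(proj(c,np.r_[ctr,z-40.]+C@R.from_euler('z',yaw).as_matrix().T)-o+.5)*k-.5
    for q in P: cv2.circle(im,tuple(int(round(v)) for v in q),2,col,-1)
y=R.from_matrix(s['ee_rot']).apply([0,1,0]); p=s['position']
ctr=p[:2]-70.5*y[:2]; rim=p[2]-78+3.4; print(ctr,rim)
a=cv2.resize(c['frame'][210:330,220:370,::-1],(500,400),interpolation=cv2.INTER_CUBIC)
b=cv2.resize(t['frame'][210:310,280:400,::-1],(480,400)[:2],interpolation=cv2.INTER_CUBIC)
b=cv2.resize(t['frame'][210:310,285:395,::-1],(300,273),interpolation=cv2.INTER_CUBIC)
for im,cc,o,k in((a,c,(220,210),500/150),(b,t,(285,210),300/110)):
    draw(cc,im,[492,-46.3],.236,80,(0,0,255),o,k); draw(cc,im,ctr,.236,rim,(0,255,0),o,k); draw(cc,im,ctr,.236,rim-73,(255,255,0),o,k)
out=np.zeros((400,800,3),np.uint8); out[:,:500]=a; out[:273,500:]=b
cv2.imwrite('pics/v10.png',out)
E
```

```text
18.75 [424.71083378 -63.16733769 260.89350724] 0.23846637875047474 [ 2.38896832e-04  1.65147585e-03 -9.99998608e-01] 2.4910422077104557 8.992866620694882
[493.21568752 -46.51436625] 186.29350724179577
```

View pics/v10.png

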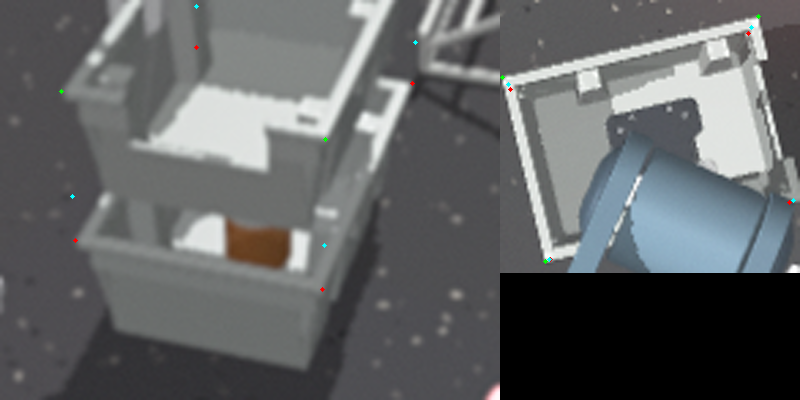

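The upper tote is level with its dipped end towards the camera (-y), over the lower tote's plain end. The predicted corners (dots) agree with the seen rims within about 1 mm, for example (62,91) against (64,92) and (76,240) against (77,240). A 1.2 mm x correction, then I lower.

Call:
carry_out:
  translation:
    - [-0.006, 0, 0]
    - [0, 0, -0.03]
    - [0, 0, -0.05]
    - [0, 0, -0.04]
    - [0, 0, -0.02]
  rot:
    - [0, 0, 0]
    - [0, 0, 0]
    - [0, 0, 0]
    - [0, 0, 0]
    - [0, 0, 0]
  claw: [0, 0, 0, 0, 0]

```text
t: 19.3
position: [422.6, -62.8, 230.7]
ee_rot: [[0.236, -0.972, -0.005], [-0.972, -0.236, 0.001], [-0.002, 0.005, -1.0]]
contact_force: [0.4, -0.6, -1.9]
finger_gap: 9.0
finger_force: 40.0
```

Call:
carry_out:
  translation:
    - [0, 0, -0.01]
    - [0, 0, -0.01]
    - [0, 0, -0.005]
    - [0, 0, -0.005]
    - [0, 0, 0]
  rot:
    - [0, 0, 0]
    - [0, 0, 0]
    - [0, 0, 0]
    - [0, 0, 0]
    - [0, 0, 0]
  claw: [0, 0, 0, 0, 0]

```text
t: 19.8
position: [423.4, -63.1, 226.4]
ee_rot: [[0.236, -0.972, -0.002], [-0.972, -0.236, -0.0], [-0.0, 0.002, -1.0]]
contact_force: [-0.1, 0.7, -1.8]
finger_gap: 8.9
finger_force: 40.0
```

Call:
carry_out:
  translation:
    - [0, 0, -0.005]
    - [0, 0, -0.005]
    - [0, 0, 0]
    - [0, 0, 0]
    - [0, 0, 0]
  rot:
    - [0, 0, 0]
    - [0, 0, 0]
    - [0, 0, 0]
    - [0, 0, 0]
    - [0, 0, 0]
  claw: [0, 0, 0, 0, 0]

```text
t: 20.3
position: [423.4, -63.1, 224.5]
ee_rot: [[0.236, -0.972, -0.002], [-0.972, -0.236, -0.0], [-0.0, 0.002, -1.0]]
contact_force: [-0.2, 0.1, -0.8]
finger_gap: 8.4
finger_force: 40.0
```

Call:
carry_out:
  translation:
    - [0, 0, -0.005]
    - [0, 0, 0]
    - [0, 0, 0]
    - [0, 0, 0]
    - [0, 0, 0]
  rot:
    - [0, 0, 0]
    - [0, 0, 0]
    - [0, 0, 0]
    - [0, 0, 0]
    - [0, 0, 0]
  claw: [0, 0, 0, 0, 0]

```text
t: 20.8
position: [423.6, -63.3, 224.0]
ee_rot: [[0.236, -0.972, -0.002], [-0.972, -0.236, -0.001], [0.0, 0.002, -1.0]]
contact_force: [-2.6, -1.1, 5.1]
finger_gap: 9.0
finger_force: 39.9
```

Call:
carry_out:
  translation:
    - [0, 0, -0.005]
    - [0, 0, 0]
    - [0, 0, 0]
    - [0, 0, 0]
    - [0, 0, 0]
  rot:
    - [0, 0, 0]
    - [0, 0, 0]
    - [0, 0, 0]
    - [0, 0, 0]
    - [0, 0, 0]
  claw: [0, 0, 0, 0, 0]

```text
t: 21.3
position: [423.6, -63.4, 223.9]
ee_rot: [[0.236, -0.972, -0.002], [-0.972, -0.236, -0.001], [0.0, 0.003, -1.0]]
contact_force: [-5.4, -0.5, 12.3]
finger_gap: 8.5
finger_force: 39.9
```

It is seated on the ledges, with the contact height as expected and the force rising to 12 N. I'll open and retreat straight up.

Call:
carry_out:
  translation:
    - [0, 0, 0.004]
    - [0, 0, 0]
    - [0, 0, 0]
    - [0, 0, 0]
    - [0, 0, 0]
  rot:
    - [0, 0, 0]
    - [0, 0, 0]
    - [0, 0, 0]
    - [0, 0, 0]
    - [0, 0, 0]
  claw: [0, 0.15, 0.3, 0.35, 0.35]
  grip_force: 10

```text
t: 21.8
position: [423.2, -63.0, 222.8]
ee_rot: [[0.236, -0.972, -0.003], [-0.972, -0.236, 0.0], [-0.001, 0.003, -1.0]]
contact_force: [-0.3, 0.2, -0.6]
finger_gap: 32.0
finger_force: 0.0
```

Call:
carry_out:
  translation:
    - [0, 0, 0.03]
    - [0, 0, 0.1]
    - [0, 0, 0.2]
    - [0, 0, 0.2]
    - [-0.05, 0, 0.15]
  rot:
    - [0, 0, 0]
    - [0, 0, 0]
    - [0, 0, 0]
    - [0, 0, 0]
    - [0, 0, 0]
  claw: [0.35, 0.35, 0.35, 0.35, 0.35]

```text
t: 22.3
position: [413.8, -63.2, 362.3]
ee_rot: [[0.237, -0.972, 0.0], [-0.972, -0.237, -0.001], [0.001, 0.0, -1.0]]
contact_force: [-0.5, -0.5, 0.7]
finger_gap: 33.2
finger_force: 0.0
```

Call:
carry_out:
  translation:
    - [0, 0.2, 0]
    - [0, 0.2, 0]
    - [0, 0.2, 0]
    - [0, 0.2, 0]
    - [0, 0.1, 0]
  rot:
    - [0, 0, 0]
    - [0, 0, 0]
    - [0, 0, 0]
    - [0, 0, 0]
    - [0, 0, 0]
  claw: [0.35, 0.35, 0.35, 0.35, 0.35]

```text
t: 22.8
position: [407.8, 74.2, 358.5]
ee_rot: [[0.282, -0.959, 0.002], [-0.959, -0.281, 0.034], [-0.032, -0.012, -0.999]]
contact_force: [0.8, -0.0, -0.6]
finger_gap: 32.9
finger_force: 0.0
```

```bash
python3 - <<'E'
from h import *
for i in range(6): robot.capture('top')
s=robot.read_state(); print(s['t'],s['position'],np.abs(s['qvel']).max())
t=cap('top','top3'); c=cap('scene','scene3')
# refine the upper rim pose (x,y,z,yaw,tilts) by the brightness of the 9 mm rim band in both pictures
u=np.linspace(-1,1,41)
L=lambda x,y:np.array([[x,v*y,40] for v in u]+[[-x,v*y,40] for v in u]+[[v*x,-y,40] for v in u]+[[v*x,y,40] for v in u if abs(v)>.65])
mid=L(70.5,100.5); out=L(79,109)
def score(v):
    Rt=R.from_euler('ZXY',v[3:]).as_matrix(); k=0
    for cc,w in((t,1),(c,1)):
        g=cv2.GaussianBlur(cc['frame'].mean(2).astype(np.float32),(0,0),.8)
        f=lambda P:cv2.remap(g,*[a.astype(np.float32).reshape(1,-1) for a in proj(cc,v[:3]+P@Rt.T).T],cv2.INTER_LINEAR).mean()
        k+=w*(f(mid)-.5*f(out))
    return -k
from scipy.optimize import minimize
for x0 in([492,-46,110,.237,0,0],[492,-46,90,.237,0,0]):
    r=minimize(score,x0,method='Nelder-Mead',options=dict(initial_simplex=np.array(x0)+np.vstack([np.zeros(6),np.diag([5,5,6,.03,.03,.03])]),maxiter=900)); print(np.round(r.x,3),-r.fun)
d=cv2.absdiff(cv2.GaussianBlur(t['frame'],(0,0),1),cv2.GaussianBlur(load('top0')['frame'],(0,0),1)).max(2)
for n,(x,y) in dict(red=(464,316),yel=(505,272),tall=(484,232),bento=(405,155),bowl=(256,150),egg=(410,331),brush=(262,310)).items(): print(n,(d[y-18:y+19,x-18:x+19]>50).sum(),end=' ')
E
```

```text
23.1 [408.23603609  72.34736918 358.32083409] 0.0024482286404147596
[ 4.91209e+02 -4.42930e+01  1.08671e+02  2.40000e-01  5.00000e-03
  7.00000e-03] 249.34710693359375
[ 4.91288e+02 -4.42270e+01  1.08618e+02  2.40000e-01  6.00000e-03
  6.00000e-03] 249.2959747314453
red 215 yel 224 tall 72 bento 0 bowl 0 egg 0 brush 1176
```

The stacked tote is level (≤0.4°), with its centre at z≈109 against 110 expected, so it rests on the ledges. The image differences near red, yellow and the brush may be arm shadows, so I check those and the joint limit.

```bash
python3 - <<'E'
from h import *
print(robot.read_state()['joint_pos'])
for n in('top','scene'):
  for k in('0','3'):
    f=load(n+k)['frame'].astype(int); r,g,b=f[...,0],f[...,1],f[...,2]
    for nm,m in(('red',(r>150)&(g<60)&(b<60)),('yel',(r>180)&(g>150)&(b<70))):
        l=cv2.connectedComponentsWithStats(m.astype(np.uint8)); i=1+l[2][1:,4].argmax(); print(n+k,nm,np.round(l[3][i],1),l[2][i,4])
a,b=[cv2.GaussianBlur(load('scene'+k)['frame'],(0,0),1) for k in'03']
x=cv2.absdiff(a,b).max(2)>40
print('tall',x[355:430,200:245].sum(),'brush',x[205:245,255:335].sum(),'egg',x[275:325,145:222].sum())
m=lambda k:(load('scene'+k)['frame'][205:245,255:335].min(2)<22).sum(); print(m('0'),m('3'))
# brush alignment shift between pictures
A,B=[cv2.Canny(load('scene'+k)['frame'],60,160)[205:240,255:335].astype(np.float32) for k in'03']
print(cv2.phaseCorrelate(A,B))
E
```

```text
[-0.11462268 -0.39729669  2.06255605  0.03370578  1.47833239  2.74144343]
top0 red [463.3 314.4] 197
top0 yel [504.8 271.9] 319
top3 red [463.1 315.6] 259
top3 yel [505.2 272.2] 261
scene0 red [150.7 336.5] 342
scene0 yel [151.8 403.4] 440
scene3 red [149.3 337.7] 231
scene3 yel [151.1 404. ] 363
tall 79 brush 2335 egg 0
25 0
((7.3780281447185985, 4.591655889951095), 0.04194834265444014)
```

The last joint is at its range end, so I back it off. The brush area looks covered by the arm, so I'll compare again afterwards.

Call:
carry_out:
  translation:
    - [0, -0.05, 0.05]
    - [0, 0, 0.05]
    - [0, 0, 0.05]
    - [0, 0, 0]
    - [0, 0, 0]
  rot:
    - [0, 0, 1]
    - [0, 0, 1]
    - [0, 0, 1]
    - [0, 0, 1]
    - [0, 0, 1]
  claw: [0.35, 0.35, 0.35, 0.35, 0.35]

```text
t: 23.7
position: [408.3, 62.7, 388.8]
ee_rot: [[0.633, -0.774, -0.011], [-0.773, -0.633, 0.032], [-0.031, -0.012, -0.999]]
contact_force: [0.3, -0.2, -0.3]
finger_gap: 33.1
finger_force: 0.0
```

Call:
carry_out:
  translation:
    - [0, 0.15, 0]
    - [0, 0.2, 0]
    - [0, 0.2, 0]
    - [0, 0.2, 0]
    - [0, 0.2, 0]
  rot:
    - [0, 0, 1]
    - [0, 0, 1]
    - [0, 0, 1]
    - [0, 0, 1]
    - [0, 0, 1]
  claw: [0.35, 0.35, 0.35, 0.35, 0.35]

```text
t: 24.2
position: [408.1, 254.5, 388.4]
ee_rot: [[0.885, -0.466, -0.022], [-0.465, -0.885, 0.025], [-0.031, -0.011, -0.999]]
contact_force: [1.3, -1.1, 0.5]
finger_gap: 32.9
finger_force: 0.0
```

Call:
carry_out:
  translation:
    - [0, 0.2, 0]
    - [0, 0.2, 0]
    - [0, 0.1, 0]
    - [0, 0, 0]
    - [0, 0, 0]
  rot:
    - [0, 0, 1]
    - [0, 0, 1]
    - [0, 0, 1]
    - [0, 0, 0]
    - [0, 0, 0]
  claw: [0.35, 0.35, 0.35, 0.35, 0.35]

```text
t: 24.7
position: [408.3, 352.8, 388.0]
ee_rot: [[0.969, -0.246, -0.029], [-0.245, -0.969, 0.018], [-0.032, -0.01, -0.999]]
contact_force: [0.5, -0.3, 0.5]
finger_gap: 32.8
finger_force: 0.0
```

```bash
python3 - <<'E'
from h import *
for i in range(4): robot.capture('top')
s=robot.read_state(); print(s['t'],s['joint_pos'],s['position'])
cap('top','top4');cap('scene','scene4')
def sh(n,x0,x1,y0,y1):
    A,B=[cv2.cvtColor(load(n+k)['frame'],cv2.COLOR_RGB2GRAY) for k in'04']
    r=cv2.matchTemplate(B[y0-6:y1+6,x0-6:x1+6],A[y0:y1,x0:x1],cv2.TM_CCOEFF_NORMED); _,v,_,p=cv2.minMaxLoc(r); return p[0]-6,p[1]-6,round(v,2)
for nm,q in dict(brush=('top',245,272,265,364),red=('top',452,476,304,328),yel=('top',494,518,260,284),tall=('top',463,498,220,246),egg=('top',378,442,306,358),brushS=('scene',255,335,205,240),redS=('scene',138,168,327,364),yelS=('scene',138,172,391,432),tallS=('scene',203,243,358,428)).items(): print(nm,sh(*q))
E
```

```text
24.9 [ 0.49106656 -0.07319625  1.74093989  0.02974861  1.48947667  2.30821437] [408.33957781 352.19884993 388.49706432]
brush (0, 0, 0.92)
red (2, -1, 0.77)
yel (0, 0, 1.0)
tall (0, 0, 1.0)
egg (0, 0, 0.97)
brushS (-2, -2, 0.22)
redS (0, 3, 0.52)
yelS (0, 0, 0.99)
tallS (0, 0, 1.0)
```

```bash
python3 -c "
from cell import robot
print(robot.hand_in())"
```

```text
the job is handed in; nothing more can be done
None
```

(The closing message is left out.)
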